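Pack up the pH calibration station

ROBOT

A 6-joint arm with a two-finger parallel gripper is mounted at the origin on a cart in front of the work surface, level with it; the furniture and walls round the work are solid. World frame = base frame: x ahead of the robot, y to its left, z up, the work surface at z = 0. Lengths are in m, angles in degrees, forces in N, time in s.
With the tool pointing down it reaches from about 0.325 to 0.9 m from the base axis. Payload 3.5 kg.
Tool frame: the origin (TCP) lies at the very end of the fingers, on their centre line; the grasp point (between the pads) lies 19 mm behind it; z points along the fingers, y is the line along which they close (so a half turn about z gives the same grasp; the last joint's range is limited). The gripper opens to 85 mm and grips with 20 to 120 N. Pads are 22 mm wide; open, the fingers measure 114 mm over their backs; the gripper's body (76 mm by 85 mm) begins 54 mm behind the grasp point. The pads swing forward as they close: fully open they stand 13 mm farther back than shut.
Start: joints at [70.279, 15.837, -1.513, 72.651, 0, 84.076], TCP at [0.149, 0.607, 0.231] pointing down, gripper open.
Joint ranges: [-178.77, 178.77], [-48.84, 107.48], [-61.69, 71.31], [-111.58, 123.2], [-90, 87.43], [-180, 180]. Speed limits (degrees/s): [147.25, 147.25, 180, 180, 180, 180].

INTERFACE

Orientations are given as [roll, pitch, yaw] about the fixed x, y, z axes, in that order (R = Rz(yaw) Ry(pitch) Rx(roll)).
In Python, from rig import observe, read_camera, calibration, close_job, boxes_of, trace gives the robot as it stands. The module is installed in compiled form; this text tells all that it offers.
- The arm moves only by the tool drive_tool, never from a script. Its argument "deltas" is a list of rows, each an object of numbers: "rx", "ry", "rz": the turn, a rotation vector about the tool's x, y, z in units of 6 degrees (1.0 is 6 degrees); "tx", "ty", "tz": the shift along the tool's x, y, z in units of 30 mm (1.0 is 30 mm); "hand": the finger opening in mm, from 0 to 85.4. In form: [{"rx": .., "ry": .., "rz": .., "tx": .., "ty": .., "tz": .., "hand": ..}, ...]. A call has 1 to 12 rows; each row shifts and turns the commanded pose from where the row before left it, along the tool's axes as they then stand; what a row does not reach is not made up. A row lasts 1/10 s, in which the tool goes at most 50 mm and 8.59 degrees, less where a joint would pass 70% of its speed; a pose out of reach is approached as far as the arm can. A call is refused whole if a number of a shift passes 1 or a number of a turn 1, either way. A call with a gripper value outside its range is refused whole. The fingers move at their own pace and stop on an object; "newtons" is the grip in N (left out, the last holds). Time passes only in rows, so rows that do not move let the fingers close. It gives the time, the measured TCP pose, the force, the opening and the grip force at its end, in the units of the state.
- observe(): the state, without advancing time (a new reading comes with each control period).
- read_camera(name): name is "side" or "top"; returns the picture (420x560x3 uint8, blue, green, red); there is no depth.
- calibration(name): a dict with "vertical_fov" (degrees; the focal length in pixels is half the picture's height over the tangent of half this angle, whatever the lens; pixels are square), "cx", "cy" (the principal point, pixels), "world_to_cam" (4x4, takes a point from world to camera coordinates). Camera axes: x right, y down, z forward; pixel columns grow to the right and rows downward; lengths in m; the calibration is good to about 2 mm. A picture is of the moment at which its call begins. calibration takes no time and is no camera call.
- close_job(): hands the job in; it is judged then, once.
Trained networks look in the newest picture that a camera, given by its name, has taken for a name from the list of things; names that differ only in an ending like _2 or _b are one class to them, and where a whole thing is asked for, a point or a joint stands for the part that bears it (a point fixed in the world has none). Each returns a list of dicts, best first, with "score" (0 to 1); they miss things now and then, are a little off and sometimes report something else, mostly with a low value. They report only what shows in the picture. A call takes as long as a camera call.
- boxes_of(camera, thing): "centre" ([column, row] as shares, 0 to 1, of the picture: columns of its width, rows of its height, amid what is visible of it).
- trace(camera, thing): "mask" (420x560 bool, what is visible of it) and "centre" ([column, row] as shares, 0 to 1, of the picture: columns of its width, rows of its height, amid what is visible of it).
The state is a dict: "time": time; "qpos": joint angles; "joint_vel": joint speeds; "effort": joint torques, N m; "ee_pos": TCP position; "ee_rot": TCP orientation; "force": force on the tool from outside, world axes, zero at the start; "wrist_torque": the same for the moment, N m; "gripper_width": opening from 0.0 (shut) to 1.0 (fully open); "gripper_force": force on a finger pad.
Only numpy, scipy, OpenCV 4.12 (cv2) and the standard library are available. Lean on these libraries where they do the work, as an engineer would, in place of code of your own. Each camera call takes 0.05 s, during which the arm holds its last target. There are 200 camera calls.

TASK

The pH meter has been calibrated: put the station away. Stand each buffer bottle upright, fully down in the bottle cup of its cap's colour, and slide the electrode clip along its T-track out of the open end, lift it off and stand it on its foot in the white tray, foot lengthwise along the tray as the outline shows. Do not tip any bottle over; leave everything released and still.

Things in the scene. Friction and masses are not known exactly. Their poses are not given: they have to be found in the camera images.
- bottle_red: Loose capped buffer bottle with a red screw cap and a pink label, round, 52 mm diameter up to 70 mm height, then a shoulder, cap 34 mm diameter from 80 to 98 mm; 0.09 to 0.21 kg. Origin: centre of its underside; z up. Stands upright on the bench; grip round the body or the cap.
- cup_red: Fixed round red plastic bottle cup on a grey steel disc, open-topped, flaring; 84 mm across the rim, rim 25 mm high, inner floor 6 mm above the bench, inside 60 mm wide at the floor, 76 mm at the rim. Origin: centre of its underside, on the bench; z up.
- bottle_yellow: Loose capped buffer bottle with a yellow screw cap and a yellow label, round, 52 mm diameter up to 70 mm height, then a shoulder, cap 34 mm diameter from 80 to 98 mm; 0.09 to 0.21 kg. Origin: centre of its underside; z up. Stands upright on the bench; grip round the body or the cap.
- cup_yellow: Fixed round yellow plastic bottle cup on a grey steel disc, open-topped, flaring; 84 mm across the rim, rim 25 mm high, inner floor 6 mm above the bench, inside 60 mm wide at the floor, 76 mm at the rim. Origin: centre of its underside, on the bench; z up.
- bottle_blue: Loose capped buffer bottle with a blue screw cap and a pale blue label, round, 52 mm diameter up to 70 mm height, then a shoulder, cap 34 mm diameter from 80 to 98 mm; 0.09 to 0.21 kg. Origin: centre of its underside; z up. Stands upright on the bench; grip round the body or the cap.
- cup_blue: Fixed round blue plastic bottle cup on a grey steel disc, open-topped, flaring; 84 mm across the rim, rim 25 mm high, inner floor 6 mm above the bench, inside 60 mm wide at the floor, 76 mm at the rim. Origin: centre of its underside, on the bench; z up.
- clip: Electrode clip, its foot captive in the rail's slot (2 mm play, slides easily). Black block 34 long (x), 28 wide (y; pinch here), z 15 to 60 mm; neck 10 wide; steel foot 36 x 25 mm, z 0 to 4.5. Brass thumbscrew at -x (to 32 mm from centre), white C-clip at +x (to 46 mm). 0.10 to 0.16 kg. Origin: centre of the foot's underside; x along the foot, at the start along rail x; z up.
- rail: Fixed aluminium T-track 160 mm long (x), 44 wide (y), top 18 mm high. Slot along x: floor 6 mm above the bench, lips at 13 to 18 mm, 15 mm apart. Origin: centre of its underside. The +x end is open; a black end stop closes the -x end. The clip's foot is out of the slot when the clip's origin is over 98 mm along +x from the rail's.
- dock: Fixed shallow white tray with a dark floor, 68 mm long (x), 56 wide (y), walls 14 mm high, inside 58 x 46 mm, floor 5 mm above the bench; a white outline on the floor, long side along x, shows where the clip's foot stands (either way round). Origin: centre of the underside; z up.

How it is judged:
By the outcome, as a careful person would: the job done as asked, in the order asked, and still so for the second after the job is handed in, with the robot touching nothing.
It also fails if it takes over 128 s, if anything falls off the work surface, if the arm or the gripper's body presses on something with over 40 N, if the wrist force passes 120 N, or if a joint passes its speed limit or range.

## Working session

There is one attempt and no reset: what is moved stays moved. The work goes in short steps, Python scripts to look and compute and a tool call to move; the robot and the scene stay as the last step left them, time stands still between calls to the robot, and variables do not carry over. Pictures are saved under pics/ and viewed, at most 14 in all, crops included, and the job is handed in when it is done.

Besides the shell and the picture viewer there is one more tool, called after "Call:" as name([rows], argument=value, ...), one row to a line, values as JSON. drive_tool: Moves the arm, as the interface text tells. Its arguments: {"type":"object","properties":{"deltas":{"type":"array","items":{"type":"object","properties":{"rx":{"type":"number"},"ry":{"type":"number"},"rz":{"type":"number"},"tx":{"type":"number"},"ty":{"type":"number"},"tz":{"type":"number"},"hand":{"type":"number"}}}},"newtons":{"type":"number"}},"required":["deltas"]}

```bash
mkdir -p pics; cat > h.py <<'E'
import numpy as np, cv2
from rig import *
def cam(n):
    c=calibration(n); f=210/np.tan(np.radians(c["vertical_fov"]/2)); return f,c["cx"],c["cy"],np.array(c["world_to_cam"])
def ray(n,uv):
    f,cx,cy,T=cam(n); d=np.array([(uv[0]-cx)/f,(uv[1]-cy)/f,1]); R=T[:3,:3]; return -R.T@T[:3,3], R.T@d
def atz(n,uv,z):
    o,d=ray(n,uv); return o+d*(z-o[2])/d[2]
def proj(n,p):
    f,cx,cy,T=cam(n); q=T[:3,:3]@np.array(p)+T[:3,3]; return np.array([cx+f*q[0]/q[2],cy+f*q[1]/q[2]])
def tri(ua,ub,a="top",b="side"):
    o1,d1=ray(a,ua);o2,d2=ray(b,ub)
    s=np.linalg.lstsq(np.c_[d1,-d2],o2-o1,rcond=None)[0]
    p,q=o1+s[0]*d1,o2+s[1]*d2
    return (p+q)/2,np.linalg.norm(p-q)
E
python3 - <<'E'
from h import *
for n in("top","side"):
    cv2.imwrite(f"pics/{n}0.png",read_camera(n)); f,cx,cy,T=cam(n); print(n,f,cx,cy,(-T[:3,:3].T@T[:3,3]).round(3))
    for t in "bottle_red bottle_yellow bottle_blue cup_red cup_yellow cup_blue clip rail dock".split():
        r=boxes_of(n,t); print(t,[( (np.array(x["centre"])*[560,420]).round(1).tolist(),round(x["score"],2)) for x in r[:3]], [atz(n,np.array(x["centre"])*[560,420],0.02).round(3).tolist() for x in r[:1]])
print(observe())
E
```

```text
top 458.50066201870027 279.11155531744095 219.14886617755525 [ 0.408 -0.07   1.156]
bottle_red [([253.3, 181.8], 0.59)] [[0.611, -0.0, 0.02]]
bottle_yellow [([405.9, 207.2], 0.97)] [[0.551, -0.382, 0.02]]
bottle_blue [([294.4, 228.8], 0.91)] [[0.494, -0.104, 0.02]]
cup_red [([242.4, 241.0], 0.9)] [[0.462, 0.024, 0.02]]
cup_yellow [([357.0, 173.0], 0.8)] [[0.636, -0.26, 0.02]]
cup_blue [] []
clip [([186.8, 258.9], 0.51)] [[0.416, 0.161, 0.02]]
rail [([166.5, 255.1], 0.59)] [[0.425, 0.212, 0.02]]
dock [([314.1, 178.6], 0.91), ([294.5, 227.7], 0.23)] [[0.621, -0.153, 0.02]]
side 499.38764613253903 282.39422933349596 216.35359471855477 [ 0.397 -0.924  0.576]
bottle_red [([319.4, 204.8], 0.78)] [[0.616, 0.013, 0.02]]
bottle_yellow [([328.9, 321.8], 0.82)] [[0.556, -0.352, 0.02]]
bottle_blue [([268.0, 232.6], 0.85)] [[0.49, -0.084, 0.02]]
cup_red [([244.7, 206.9], 0.68)] [[0.451, 0.025, 0.02]]
cup_yellow [([362.3, 287.2], 0.77)] [[0.632, -0.276, 0.02]]
cup_blue [([290.0, 283.3], 0.62)] [[0.509, -0.249, 0.02]]
clip [([228.0, 174.2], 0.67), ([361.6, 284.3], 0.52), ([247.7, 208.6], 0.19)] [[0.423, 0.19, 0.02]]
rail [([228.6, 189.7], 0.75)] [[0.42, 0.109, 0.02]]
dock [([339.6, 253.1], 0.72), ([246.6, 209.1], 0.44)] [[0.617, -0.172, 0.02]]
{'time': 1.0, 'qpos': array([ 7.02817264e+01,  1.58359388e+01, -1.51214402e+00,  7.26506363e+01,
       -5.15863327e-04,  8.40776430e+01]), 'joint_vel': array([-0.09156117, -0.07691464,  0.10115217, -0.06958393, -0.01239446,
        0.06765907]), 'effort': array([ 8.01487499e-05, -4.45499039e+01,  2.95574230e+01,  8.78048559e-04,
       -3.68362407e-05, -2.52094079e-07]), 'ee_pos': array([0.14903234, 0.60697578, 0.23132379]), 'ee_rot': array([1.79998779e+02, 6.45270186e-04, 1.66204083e+02]), 'force': array([0.24741004, 0.12132331, 0.07353314]), 'wrist_torque': array([0.07557101, 0.00180283, 0.02190229]), 'gripper_force': 0.0, 'gripper_width': 1.0005836180432233}
```

View pics/top0.png

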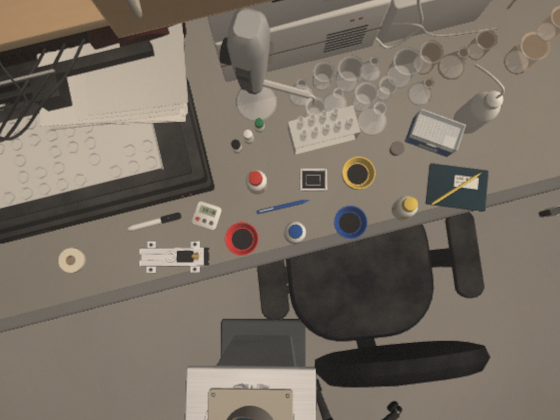

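View pics/side0.png

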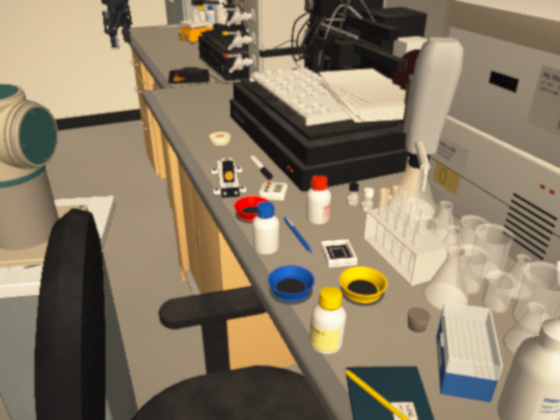

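The top view shows the caps at red (256,178), blue (296,232) and yellow (411,204), and the cups at red (242,239), blue (350,222) and yellow (359,173). The dock is at (314,179). The rail is at (173,257), with its black end stop on the right (206,256), so the open end points left. I'll zoom in on the rail and dock.

```bash
python3 - <<'E'
from h import *
t=cv2.imread("pics/top0.png"); s=cv2.imread("pics/side0.png")
def crop(im,x,y,w,h,W,H): return cv2.resize(im[y:y+h,x:x+w],(W,H),interpolation=cv2.INTER_CUBIC)
a=np.hstack([crop(t,130,225,80,60,400,300),crop(t,285,150,80,60,400,300)])
b=np.hstack([crop(s,195,145,80,60,400,300),crop(s,305,225,80,60,400,300)])
cv2.imwrite("pics/c1.png",np.vstack([a,b]))
hsv={"top":cv2.cvtColor(t,cv2.COLOR_BGR2HSV),"side":cv2.cvtColor(s,cv2.COLOR_BGR2HSV)}
H={"red":(0,8,170,180),"yellow":(20,33,20,33),"blue":(98,118,98,118)}
for c,(a0,a1,b0,b1) in H.items():
    for n,h in hsv.items():
        m=(((h[...,0]>=a0)&(h[...,0]<=a1))|((h[...,0]>=b0)&(h[...,0]<=b1)))&(h[...,1]>150)&(h[...,2]>80)
        k,l,st,ce=cv2.connectedComponentsWithStats(m.astype(np.uint8))
        print(c,n,[(st[i].tolist(),ce[i].round(1).tolist()) for i in range(1,k) if st[i][4]>60])
E
```

```text
red top [([249, 171, 13, 14, 133], [254.9, 177.6]), ([225, 223, 33, 32, 430], [239.7, 238.3])]
red side [([310, 175, 18, 16, 239], [318.9, 182.0]), ([234, 196, 34, 26, 462], [247.3, 206.3])]
yellow top []
yellow side [([439, 169, 19, 23, 121], [449.1, 180.0]), ([339, 266, 49, 38, 1111], [362.8, 283.0]), ([319, 286, 24, 25, 473], [330.3, 297.9]), ([345, 370, 64, 50, 454], [374.3, 393.9])]
blue top []
blue side [([257, 203, 16, 15, 198], [265.0, 209.6]), ([290, 226, 20, 24, 77], [300.1, 237.9]), ([269, 266, 44, 35, 874], [290.7, 281.4]), ([442, 375, 53, 25, 942], [467.3, 386.8])]
```

View pics/c1.png

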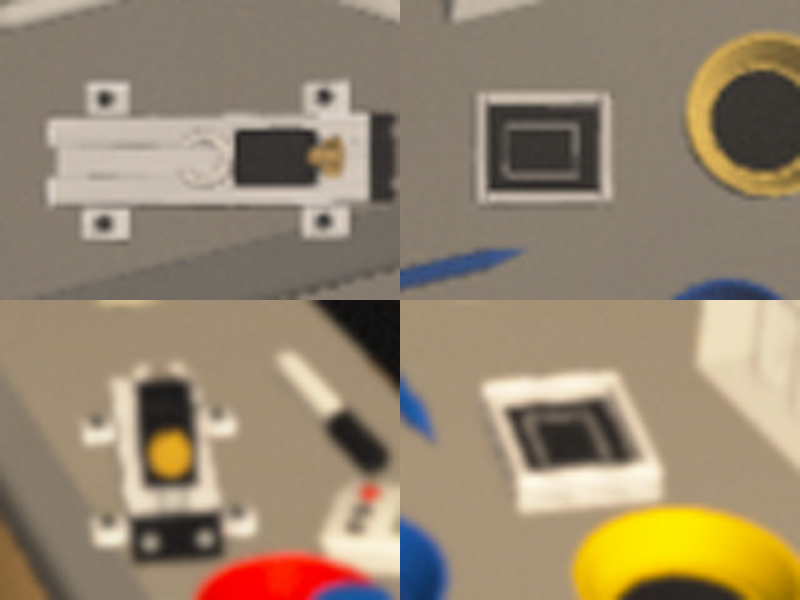

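The crops are clear: the rail's open end is to the left (+y), and the clip sits near the end stop. In the top view the dock's long side runs along image columns. Next I'll fit model silhouettes to the network masks in both views.

```bash
cat > fit.py <<'E'
from h import *
from scipy.optimize import minimize
th=np.linspace(0,2*np.pi,40,endpoint=False); C=np.c_[np.cos(th),np.sin(th)]
def cyl(r0,z0,r1,z1): return np.vstack([np.c_[C*r0,0*th+z0],np.c_[C*r1,0*th+z1]])
def box(x0,x1,y0,y1,z0,z1): return np.array([[x,y,z] for x in(x0,x1) for y in(y0,y1) for z in(z0,z1)],float)
B=[cyl(.026,0,.026,.07),cyl(.026,.07,.017,.08),cyl(.017,.08,.017,.098)]
M={"bottle":B,"cup":[cyl(.034,0,.042,.025)],"dock":[box(-.034,.034,-.028,.028,0,.014)],
 "rail":[box(-.08,.08,-.022,.022,0,.018)],
 "clip":[box(-.017,.017,-.014,.014,.018,.060)]}
S=4
def sil(n,parts,p):
    c,s=np.cos(p[3]),np.sin(p[3]); m=np.zeros((420*S,560*S),np.uint8)
    f,cx,cy,T=cam(n)
    for P in parts:
        W=np.c_[P[:,0]*c-P[:,1]*s+p[0],P[:,0]*s+P[:,1]*c+p[1],P[:,2]+p[2]]
        q=W@T[:3,:3].T+T[:3,3]; u=np.c_[cx+f*q[:,0]/q[:,2],cy+f*q[:,1]/q[:,2]]
        cv2.fillConvexPoly(m,cv2.convexHull(((u+.5)*S).astype(np.int32)),1)
    return m
def fit(masks,parts,p0,free):
    big={n:cv2.resize(m.astype(np.uint8),(560*S,420*S),interpolation=cv2.INTER_NEAREST) for n,m in masks.items()}
    p0=np.array(p0,float); free=np.array(free)
    def cost(v):
        p=p0.copy(); p[free]+=v*np.array([1,1,1,10])[free]; e=0
        for n,b in big.items():
            s=sil(n,parts,p); e+=1-(s&b).sum()/max(1,(s|b).sum())
        return e/len(big)
    k=len(free); sx=np.vstack([np.zeros(k),.008*np.eye(k)])
    r=minimize(cost,np.zeros(k),method="Nelder-Mead",options=dict(initial_simplex=sx,xatol=1e-4,fatol=1e-4,maxfev=160))
    p=p0.copy(); p[free]+=r.x*np.array([1,1,1,10])[free]; return p,r.fun
E
cat > m.py <<'E'
from fit import *
import time
G={"bottle_red":(.595,.0),"bottle_yellow":(.545,-.365),"bottle_blue":(.487,-.1),"cup_red":(.46,.024),"cup_yellow":(.636,-.265),"cup_blue":(.51,-.245),"dock":(.62,-.155),"rail":(.42,.19)}
for n in("top","side"): read_camera(n)
for t,g in G.items():
    k=t.split("_")[0]; ms={}
    for n in("top","side"):
        e=proj(n,[*g,.02]); r=[x for x in trace(n,t) if np.linalg.norm(np.array(x["centre"])*[560,420]-e)<40]
        if r: ms[n]=r[0]["mask"]
    fr=[0,1,2]+([3] if k in("dock","rail") else [])
    yaw=np.pi/2 if k in("dock","rail") else 0
    out=[]
    for s in ([ms] if len(ms)<2 else [ms,{"top":ms["top"]},{"side":ms["side"]}]):
        f_=fr if len(s)==2 else [i for i in fr if i!=2]
        p,c=fit(s,M[k],[*g,0,yaw],f_); out.append((list(s),(p[:3]*1000).round(1).tolist(),round(float(np.degrees(p[3])),1),round(c,3)))
    print(t,*out)
E
timeout 500 python3 m.py
```

```text
bottle_red (['top', 'side'], [607.9, -9.2, -3.3], 0.0, np.float64(0.099)) (['top'], [606.6, -9.8, 0.0], 0.0, np.float64(0.092)) (['side'], [608.7, -7.3, 0.0], 0.0, np.float64(0.11))
bottle_yellow (['top', 'side'], [547.6, -373.8, -1.0], 0.0, np.float64(0.096)) (['top'], [547.1, -373.2, 0.0], 0.0, np.float64(0.109)) (['side'], [547.4, -374.7, 0.0], 0.0, np.float64(0.081))
bottle_blue (['top', 'side'], [483.0, -105.2, -1.6], 0.0, np.float64(0.068)) (['top'], [482.7, -105.2, 0.0], 0.0, np.float64(0.05)) (['side'], [482.8, -103.1, 0.0], 0.0, np.float64(0.082))
cup_red (['top', 'side'], [467.2, 27.0, -2.0], 0.0, np.float64(0.194)) (['top'], [467.8, 26.8, 0.0], 0.0, np.float64(0.051)) (['side'], [463.8, 24.1, 0.0], 0.0, np.float64(0.315))
cup_yellow (['top', 'side'], [636.3, -263.7, -3.5], 0.0, np.float64(0.082)) (['top'], [635.0, -263.7, 0.0], 0.0, np.float64(0.099)) (['side'], [634.6, -267.5, 0.0], 0.0, np.float64(0.065))
cup_blue (['top', 'side'], [511.9, -243.0, -3.1], 0.0, np.float64(0.059)) (['top'], [511.6, -242.8, 0.0], 0.0, np.float64(0.065)) (['side'], [511.1, -246.4, 0.0], 0.0, np.float64(0.052))
dock (['top', 'side'], [619.7, -150.6, -1.3], 90.4, np.float64(0.038)) (['top'], [619.4, -150.8, 0.0], 90.3, np.float64(0.023)) (['side'], [620.1, -152.5, 0.0], 90.1, np.float64(0.045))
rail (['top'], [421.7, 192.5, 0.0], 91.5, np.float64(0.416))
```

Call:
drive_tool([
  {"rz": -1,"hand": 85},
  {"rz": -1},
  {"rz": -0.3},
  {"tx": -0.73,"ty": -0.98},
  {"tx": -0.73,"ty": -0.98},
  {"tx": -0.73,"ty": -0.98},
  {"tx": -0.73,"ty": -0.98},
  {"tx": -0.73,"ty": -0.98},
  {"tx": -0.73,"ty": -0.98},
  {"tx": -0.73,"ty": -0.98},
  {"tx": -0.73,"ty": -0.98},
  {"tx": -0.73,"ty": -0.98},
])

```text
$.deltas[0]: bad value
```

```bash
python3 - <<'E'
from fit import *
t=cv2.imread("pics/top0.png"); s=cv2.imread("pics/side0.png")
# rail edges on top image: bright mask rows per column, at z=.018
g=cv2.resize(cv2.cvtColor(t,cv2.COLOR_BGR2GRAY),None,fx=4,fy=4,interpolation=cv2.INTER_CUBIC)
def edge(cols,r0,r1):
    up=[];lo=[]
    for c in cols:
        col=g[int((r0+.5)*4):int((r1+.5)*4),int((c+.5)*4)].astype(float); b=np.where(col>165)[0]
        if len(b): up.append((c,(b[0]+.5)/4-.5+r0+.125)); lo.append((c,(b[-1]+.5)/4-.5+r0+.125))
    return np.array(up),np.array(lo)
u,l=edge([142,144,146,157,160,164,168,172,176,180,184,188],243,272)
u=u[np.abs(u[:,1]-np.median(u[:,1]))<2]; l=l[np.abs(l[:,1]-np.median(l[:,1]))<2]
for e in(u,l):
    k=np.polyfit(e[:,0],e[:,1],1); a=atz("top",(140,np.polyval(k,140)),.018);b=atz("top",(203,np.polyval(k,203)),.018)
    d=a-b; print(k,a[:2].round(4),b[:2].round(4),"yaw",np.degrees(np.arctan2(d[1],d[0])))
for n,(x0,y0,x1,y1) in {"top":(172,247,200,266),"side":(215,155,240,185)}.items():
    im=t if n=="top" else s
    m=np.zeros((420,560),bool); m[y0:y1,x0:x1]=(im[y0:y1,x0:x1].max(2)<90)
    print(n,m.sum()); 
    for f_ in ([0,1],):
        p,c=fit({n:m},M["clip"],[.422,.16,.006,np.radians(91.3)],f_); print(p.round(4),c)
E
```

```text
[-1.40197673e-02  2.50126930e+02] [0.4417 0.2785] [0.4456 0.1222] yaw 91.42483857645637
[6.24656782e-03 2.63571595e+02] [0.4015 0.2768] [0.4022 0.121 ] yaw 90.2718449698833
top 171
[0.422  0.16   0.006  1.5935] 0.2027972027972028
side 115
[0.4215 0.1604 0.006  1.5935] 0.5832389580973952
```

Call:
drive_tool([
  {"rx": 0,"ry": 0,"rz": -0.99,"tx": 0,"ty": 0,"tz": 0,"hand": 85},
  {"rx": 0,"ry": 0,"rz": -0.99,"tx": 0,"ty": 0,"tz": 0,"hand": 85},
  {"rx": 0,"ry": 0,"rz": -0.32,"tx": 0,"ty": 0,"tz": 0,"hand": 85},
  {"rx": 0,"ry": 0,"rz": 0,"tx": -0.73,"ty": -0.98,"tz": 0,"hand": 85},
  {"rx": 0,"ry": 0,"rz": 0,"tx": -0.73,"ty": -0.98,"tz": 0,"hand": 85},
  {"rx": 0,"ry": 0,"rz": 0,"tx": -0.73,"ty": -0.98,"tz": 0,"hand": 85},
  {"rx": 0,"ry": 0,"rz": 0,"tx": -0.73,"ty": -0.98,"tz": 0,"hand": 85},
  {"rx": 0,"ry": 0,"rz": 0,"tx": -0.73,"ty": -0.98,"tz": 0,"hand": 85},
  {"rx": 0,"ry": 0,"rz": 0,"tx": -0.73,"ty": -0.98,"tz": 0,"hand": 85},
  {"rx": 0,"ry": 0,"rz": 0,"tx": -0.73,"ty": -0.98,"tz": 0,"hand": 85},
  {"rx": 0,"ry": 0,"rz": 0,"tx": -0.73,"ty": -0.98,"tz": 0,"hand": 85},
  {"rx": 0,"ry": 0,"rz": 0,"tx": -0.73,"ty": -0.98,"tz": 0,"hand": 85},
])

```text
time: 3.1
ee_pos: [0.3469, 0.3411, 0.2316]
ee_rot: [180.0, 0.0, -180.0]
force: [-0.0, 0.4, -0.6]
gripper_width: 0.997
gripper_force: 0.0
```

Call:
drive_tool([
  {"tx": -0.725,"ty": -0.972,"hand": 85.0},
  {"tx": -0.725,"ty": -0.972,"hand": 85.0},
  {"tx": -0.725,"ty": -0.972,"hand": 85.0},
  {"tx": -0.725,"ty": -0.972,"hand": 85.0},
  {"tx": -0.725,"ty": -0.972,"hand": 85.0},
  {"tx": -0.725,"ty": -0.972,"hand": 85.0},
  {"tx": -0.725,"ty": -0.972,"hand": 85.0},
  {"tx": -0.725,"ty": -0.972,"hand": 85.0},
  {"tx": -0.725,"ty": -0.972,"hand": 85.0},
  {"tx": -0.725,"ty": -0.972,"hand": 85.0},
  {"tx": -0.725,"ty": -0.972,"hand": 85.0},
  {"tx": -0.725,"ty": -0.972,"hand": 85.0},
])

```text
$.deltas[0]: bad value
```

Call:
drive_tool([
  {"rx": 0,"ry": 0,"rz": 0,"tx": -0.725,"ty": -0.972,"tz": 0,"hand": 85},
  {"rx": 0,"ry": 0,"rz": 0,"tx": -0.725,"ty": -0.972,"tz": 0,"hand": 85},
  {"rx": 0,"ry": 0,"rz": 0,"tx": -0.725,"ty": -0.972,"tz": 0,"hand": 85},
  {"rx": 0,"ry": 0,"rz": 0,"tx": -0.725,"ty": -0.972,"tz": 0,"hand": 85},
  {"rx": 0,"ry": 0,"rz": 0,"tx": -0.725,"ty": -0.972,"tz": 0,"hand": 85},
  {"rx": 0,"ry": 0,"rz": 0,"tx": -0.725,"ty": -0.972,"tz": 0,"hand": 85},
  {"rx": 0,"ry": 0,"rz": 0,"tx": -0.725,"ty": -0.972,"tz": 0,"hand": 85},
  {"rx": 0,"ry": 0,"rz": 0,"tx": -0.725,"ty": -0.972,"tz": 0,"hand": 85},
  {"rx": 0,"ry": 0,"rz": 0,"tx": -0.725,"ty": -0.972,"tz": 0,"hand": 85},
  {"rx": 0,"ry": 0,"rz": 0,"tx": -0.725,"ty": -0.972,"tz": 0,"hand": 85},
  {"rx": 0,"ry": 0,"rz": 0,"tx": -0.725,"ty": -0.972,"tz": 0,"hand": 85},
  {"rx": 0,"ry": 0,"rz": 0,"tx": -0.725,"ty": -0.972,"tz": 0,"hand": 85},
])

```text
time: 4.3
ee_pos: [0.6079, -0.0089, 0.2314]
ee_rot: [180.0, 0.0, 180.0]
force: [-0.7, 1.7, -0.9]
gripper_width: 1.003
gripper_force: 0.0
```

Call:
drive_tool([
  {"rx": 0,"ry": 0,"rz": 0,"tx": 0,"ty": 0,"tz": 0.9,"hand": 85},
  {"rx": 0,"ry": 0,"rz": 0,"tx": 0,"ty": 0,"tz": 0.9,"hand": 85},
  {"rx": 0,"ry": 0,"rz": 0,"tx": 0,"ty": 0,"tz": 0.9,"hand": 85},
  {"rx": 0,"ry": 0,"rz": 0,"tx": 0,"ty": 0,"tz": 0.9,"hand": 85},
  {"rx": 0,"ry": 0,"rz": 0,"tx": 0,"ty": 0,"tz": 0.9,"hand": 85},
  {"rx": 0,"ry": 0,"rz": 0,"tx": 0,"ty": 0,"tz": 0.8,"hand": 85},
  {"rx": 0,"ry": 0,"rz": 0,"tx": 0,"ty": 0,"tz": 0.6,"hand": 85},
  {"rx": 0,"ry": 0,"rz": 0,"tx": 0,"ty": 0,"tz": 0.4,"hand": 85},
  {"rx": 0,"ry": 0,"rz": 0,"tx": 0,"ty": 0,"tz": 0.2,"hand": 85},
  {"rx": 0,"ry": 0,"rz": 0,"tx": 0,"ty": 0,"tz": 0,"hand": 60},
  {"rx": 0,"ry": 0,"rz": 0,"tx": 0,"ty": 0,"tz": 0,"hand": 40},
  {"rx": 0,"ry": 0,"rz": 0,"tx": 0,"ty": 0,"tz": 0,"hand": 40},
], newtons=35)

```text
time: 5.5
ee_pos: [0.6087, -0.0079, 0.038]
ee_rot: [-180.0, 0.2, -180.0]
force: [-0.4, 0.2, -0.4]
gripper_width: 0.583
gripper_force: 36.4
```

Call:
drive_tool([
  {"rx": 0,"ry": 0,"rz": 0,"tx": 0,"ty": 0,"tz": 0,"hand": 40},
  {"rx": 0,"ry": 0,"rz": 0,"tx": 0,"ty": 0,"tz": 0,"hand": 40},
  {"rx": 0,"ry": 0,"rz": 0,"tx": 0,"ty": 0,"tz": 0,"hand": 40},
])

```text
time: 5.8
ee_pos: [0.6087, -0.0078, 0.0378]
ee_rot: [-180.0, 0.2, 180.0]
force: [0.5, -1.0, 5.4]
gripper_width: 0.586
gripper_force: 37.1
```

Call:
drive_tool([
  {"rx": 0,"ry": 0,"rz": 0,"tx": 0,"ty": 0,"tz": -0.4,"hand": 40},
  {"rx": 0,"ry": 0,"rz": 0,"tx": 0,"ty": 0,"tz": -0.7,"hand": 40},
  {"rx": 0,"ry": 0,"rz": 0,"tx": 0,"ty": 0,"tz": -0.7,"hand": 40},
  {"rx": 0,"ry": 0,"rz": 0,"tx": 0,"ty": 0,"tz": -0.6,"hand": 40},
  {"rx": 0,"ry": 0,"rz": 0,"tx": 0.4,"ty": 0.1,"tz": 0,"hand": 40},
  {"rx": 0,"ry": 0,"rz": 0,"tx": 0.8,"ty": 0.2,"tz": 0,"hand": 40},
  {"rx": 0,"ry": 0,"rz": 0,"tx": 0.9,"ty": 0.2,"tz": 0,"hand": 40},
  {"rx": 0,"ry": 0,"rz": 0,"tx": 0.9,"ty": 0.2,"tz": 0,"hand": 40},
  {"rx": 0,"ry": 0,"rz": 0,"tx": 0.9,"ty": 0.2,"tz": 0,"hand": 40},
  {"rx": 0,"ry": 0,"rz": 0,"tx": 0.6,"ty": 0.2,"tz": 0,"hand": 40},
  {"rx": 0,"ry": 0,"rz": 0,"tx": 0.22,"ty": 0.06,"tz": 0,"hand": 40},
  {"rx": 0,"ry": 0,"rz": 0,"tx": 0,"ty": 0,"tz": 0,"hand": 40},
])

```text
time: 7.0
ee_pos: [0.4634, 0.0277, 0.1074]
ee_rot: [180.0, -0.1, -180.0]
force: [0.3, -1.1, -1.2]
gripper_width: 0.585
gripper_force: 36.8
```

```bash
cat > chk.py <<'E'
import sys
from fit import *
# chk.py bottle x y z : fit held bottle
t=sys.argv[1]; g=list(map(float,sys.argv[2:5]))
for n in("top","side"): cv2.imwrite(f"pics/{t}_{sys.argv[5]}_{n}.png",read_camera(n))
ms={}
for n in("side","top"):
    e=proj(n,[g[0],g[1],g[2]+.05]); r=[x for x in trace(n,t) if np.linalg.norm(np.array(x["centre"])*[560,420]-e)<40]
    print(n,len(r))
    if r: ms[n]=r[0]["mask"]
k=t.split("_")[0]
if ms:
    p,c=fit(ms,M[k],[*g,0],[0,1,2]); print((p*1000).round(1),round(c,3))
E
python3 chk.py bottle_red .467 .027 .07 a
```

```text
side 1
top 0
[465.   40.7  55.4   0. ] 0.441
```

```bash
python3 - <<'E'
from h import *
s=cv2.imread("pics/bottle_red_a_side.png");t=cv2.imread("pics/bottle_red_a_top.png")
cv2.imwrite("pics/c2.png",np.hstack([cv2.resize(s[120:270,180:330],(400,400)),cv2.resize(t[160:310,170:320],(400,400))]))
print(observe()["ee_pos"],observe()["force"])
E
```

```text
[0.46682389 0.02699895 0.10848149] [ 0.07455137  0.09456084 -1.4515779 ]
```

View pics/c2.png

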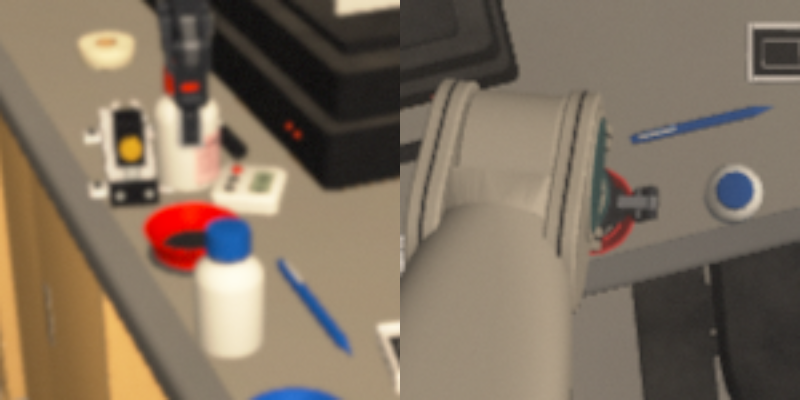

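The side view shows the red bottle held upright at about (188,170), above the red cup, and the TCP has settled over the cup. I'll lower it and release.

Call:
drive_tool([
  {"rx": 0,"ry": 0,"rz": 0,"tx": 0,"ty": 0,"tz": 0.3,"hand": 40},
  {"rx": 0,"ry": 0,"rz": 0,"tx": 0,"ty": 0,"tz": 0.5,"hand": 40},
  {"rx": 0,"ry": 0,"rz": 0,"tx": 0,"ty": 0,"tz": 0.5,"hand": 40},
  {"rx": 0,"ry": 0,"rz": 0,"tx": 0,"ty": 0,"tz": 0.3,"hand": 40},
  {"rx": 0,"ry": 0,"rz": 0,"tx": 0,"ty": 0,"tz": 0.2,"hand": 40},
  {"rx": 0,"ry": 0,"rz": 0,"tx": 0,"ty": 0,"tz": 0.15,"hand": 40},
  {"rx": 0,"ry": 0,"rz": 0,"tx": 0,"ty": 0,"tz": 0.1,"hand": 40},
  {"rx": 0,"ry": 0,"rz": 0,"tx": 0,"ty": 0,"tz": 0.07,"hand": 40},
  {"rx": 0,"ry": 0,"rz": 0,"tx": 0,"ty": 0,"tz": 0,"hand": 40},
  {"rx": 0,"ry": 0,"rz": 0,"tx": 0,"ty": 0,"tz": 0,"hand": 40},
])

```text
time: 8.2
ee_pos: [0.4659, 0.0273, 0.045]
ee_rot: [-180.0, 0.0, -180.0]
force: [0.5, 0.0, -1.6]
gripper_width: 0.587
gripper_force: 36.8
```

Call:
drive_tool([
  {"rx": 0,"ry": 0,"rz": 0,"tx": 0,"ty": 0,"tz": 0,"hand": 60},
  {"rx": 0,"ry": 0,"rz": 0,"tx": 0,"ty": 0,"tz": 0,"hand": 85},
  {"rx": 0,"ry": 0,"rz": 0,"tx": 0,"ty": 0,"tz": 0,"hand": 85},
  {"rx": 0,"ry": 0,"rz": 0,"tx": 0,"ty": 0,"tz": 0,"hand": 85},
  {"rx": 0,"ry": 0,"rz": 0,"tx": 0,"ty": 0,"tz": -0.4,"hand": 85},
  {"rx": 0,"ry": 0,"rz": 0,"tx": 0,"ty": 0,"tz": -0.8,"hand": 85},
  {"rx": 0,"ry": 0,"rz": 0,"tx": 0,"ty": 0,"tz": -1,"hand": 85},
  {"rx": 0,"ry": 0,"rz": 0,"tx": 0,"ty": 0,"tz": -1,"hand": 85},
  {"rx": 0,"ry": 0,"rz": 0,"tx": 0,"ty": 0,"tz": -0.8,"hand": 85},
  {"rx": 0,"ry": 0,"rz": 0,"tx": 0,"ty": 0,"tz": 0,"hand": 85},
])

```text
time: 9.2
ee_pos: [0.469, 0.027, 0.1695]
ee_rot: [-180.0, 0.5, -180.0]
force: [0.2, 0.1, 1.0]
gripper_width: 0.996
gripper_force: 0.0
```

```bash
python3 chk.py bottle_red .467 .027 .006 b
```

```text
side 2
top 0
[473.6 157.1 -62.6   0. ] 0.123
```

Call:
drive_tool([
  {"rx": 0,"ry": 0,"rz": 0,"tx": -0.13,"ty": -0.6,"tz": 0,"hand": 85},
  {"rx": 0,"ry": 0,"rz": 0,"tx": -0.1,"ty": -0.9,"tz": 0,"hand": 85},
  {"rx": 0,"ry": 0,"rz": 0,"tx": -0.1,"ty": -1,"tz": 0,"hand": 85},
  {"rx": 0,"ry": 0,"rz": 0,"tx": -0.1,"ty": -0.9,"tz": 0,"hand": 85},
  {"rx": 0,"ry": 0,"rz": 0,"tx": -0.1,"ty": -0.7,"tz": 0,"hand": 85},
  {"rx": 0,"ry": 0,"rz": 0,"tx": 0,"ty": -0.3,"tz": 0,"hand": 85},
  {"rx": 0,"ry": 0,"rz": 0,"tx": 0,"ty": 0,"tz": 0,"hand": 85},
  {"rx": 0,"ry": 0,"rz": 0,"tx": 0,"ty": 0,"tz": 0,"hand": 85},
  {"rx": 0,"ry": 0,"rz": 0,"tx": 0,"ty": 0,"tz": 0,"hand": 85},
])

```text
time: 10.3
ee_pos: [0.481, -0.1037, 0.1643]
ee_rot: [180.0, -0.1, -179.9]
force: [-0.0, 0.6, -0.1]
gripper_width: 0.995
gripper_force: 0.0
```

Call:
drive_tool([
  {"rx": 0,"ry": 0,"rz": 0,"tx": -0.03,"ty": 0,"tz": 0.5,"hand": 85},
  {"rx": 0,"ry": 0,"rz": 0,"tx": 0,"ty": 0,"tz": 0.9,"hand": 85},
  {"rx": 0,"ry": 0,"rz": 0,"tx": 0,"ty": 0,"tz": 0.9,"hand": 85},
  {"rx": 0,"ry": 0,"rz": 0,"tx": 0,"ty": 0,"tz": 0.9,"hand": 85},
  {"rx": 0,"ry": 0,"rz": 0,"tx": 0,"ty": 0,"tz": 0.6,"hand": 85},
  {"rx": 0,"ry": 0,"rz": 0,"tx": 0,"ty": 0,"tz": 0.32,"hand": 85},
  {"rx": 0,"ry": 0,"rz": 0,"tx": 0,"ty": 0,"tz": 0.1,"hand": 85},
  {"rx": 0,"ry": 0,"rz": 0,"tx": 0,"ty": 0,"tz": 0,"hand": 60},
  {"rx": 0,"ry": 0,"rz": 0,"tx": 0,"ty": 0,"tz": 0,"hand": 40},
  {"rx": 0,"ry": 0,"rz": 0,"tx": 0,"ty": 0,"tz": 0,"hand": 40},
  {"rx": 0,"ry": 0,"rz": 0,"tx": 0,"ty": 0,"tz": 0,"hand": 40},
  {"rx": 0,"ry": 0,"rz": 0,"tx": 0,"ty": 0,"tz": 0,"hand": 40},
])

```text
time: 11.5
ee_pos: [0.4836, -0.1048, 0.0395]
ee_rot: [180.0, 0.1, -180.0]
force: [-0.6, 2.4, 6.1]
gripper_width: 0.582
gripper_force: 36.1
```

Call:
drive_tool([
  {"rx": 0,"ry": 0,"rz": 0,"tx": 0,"ty": 0,"tz": -0.4,"hand": 40},
  {"rx": 0,"ry": 0,"rz": 0,"tx": 0,"ty": 0,"tz": -0.7,"hand": 40},
  {"rx": 0,"ry": 0,"rz": 0,"tx": 0,"ty": 0,"tz": -0.7,"hand": 40},
  {"rx": 0,"ry": 0,"rz": 0,"tx": 0,"ty": 0,"tz": -0.6,"hand": 40},
  {"rx": 0,"ry": 0,"rz": 0,"tx": -0.15,"ty": -0.6,"tz": 0,"hand": 40},
  {"rx": 0,"ry": 0,"rz": 0,"tx": -0.2,"ty": -0.9,"tz": 0,"hand": 40},
  {"rx": 0,"ry": 0,"rz": 0,"tx": -0.2,"ty": -0.9,"tz": 0,"hand": 40},
  {"rx": 0,"ry": 0,"rz": 0,"tx": -0.2,"ty": -0.9,"tz": 0,"hand": 40},
  {"rx": 0,"ry": 0,"rz": 0,"tx": -0.15,"ty": -0.8,"tz": 0,"hand": 40},
  {"rx": 0,"ry": 0,"rz": 0,"tx": -0.05,"ty": -0.5,"tz": 0,"hand": 40},
  {"rx": 0,"ry": 0,"rz": 0,"tx": 0,"ty": 0,"tz": 0,"hand": 40},
  {"rx": 0,"ry": 0,"rz": 0,"tx": 0,"ty": 0,"tz": 0,"hand": 40},
])

```text
time: 12.7
ee_pos: [0.5103, -0.2422, 0.11]
ee_rot: [179.9, -0.1, 180.0]
force: [-0.4, 0.4, -1.4]
gripper_width: 0.586
gripper_force: 37.3
```

```bash
python3 - <<'E'
from h import *
s=read_camera("side");o=observe();print(o["ee_pos"],o["force"])
cv2.imwrite("pics/c3.png",cv2.resize(s[140:340,180:380],(600,600)))
E
```

```text
[ 0.51017603 -0.24177395  0.10993492] [-0.23420035  0.71874442 -2.85668105]
```

View pics/c3.png

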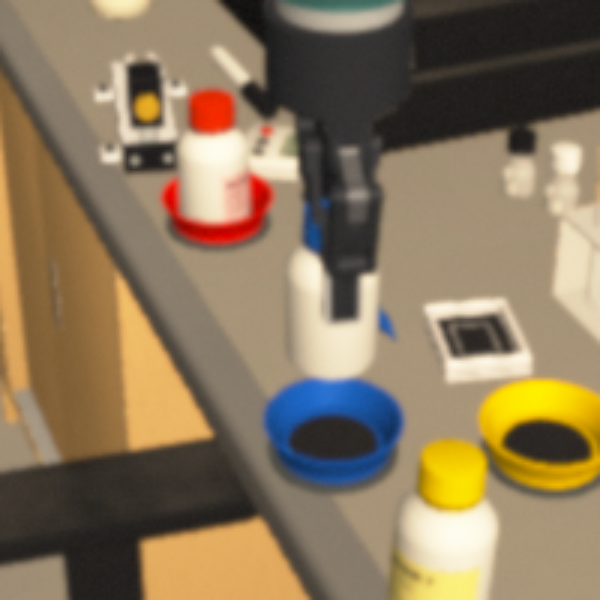

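Red now sits upright in its cup, at crop (215,160). The blue bottle is held upright over the blue cup, at crop (333,320). I'll check its offset relative to the cup by projection.

```bash
python3 - <<'E'
from h import *
for p in [(.510,-.242,.0705),(.510,-.268,.072),(.510,-.242,.14),(.484,-.242,.105),(.536,-.242,.105)]: print(p,(proj("side",p)-[180,140])*3)
E
```

```text
(0.51, -0.242, 0.0705) [330.53772764 352.7226462 ]
(0.51, -0.268, 0.072) [337.79637085 378.07652297]
(0.51, -0.242, 0.14) [332.27967726 249.4656227 ]
(0.484, -0.242, 0.105) [285.11076372 306.09199842]
(0.536, -0.242, 0.105) [377.30337232 299.10889618]
```

Call:
drive_tool([
  {"rx": 0,"ry": 0,"rz": 0,"tx": 0,"ty": -0.02,"tz": 0.3,"hand": 40},
  {"rx": 0,"ry": 0,"rz": 0,"tx": 0,"ty": 0,"tz": 0.5,"hand": 40},
  {"rx": 0,"ry": 0,"rz": 0,"tx": 0,"ty": 0,"tz": 0.5,"hand": 40},
  {"rx": 0,"ry": 0,"rz": 0,"tx": 0,"ty": 0,"tz": 0.3,"hand": 40},
  {"rx": 0,"ry": 0,"rz": 0,"tx": 0,"ty": 0,"tz": 0.2,"hand": 40},
  {"rx": 0,"ry": 0,"rz": 0,"tx": 0,"ty": 0,"tz": 0.15,"hand": 40},
  {"rx": 0,"ry": 0,"rz": 0,"tx": 0,"ty": 0,"tz": 0.1,"hand": 40},
  {"rx": 0,"ry": 0,"rz": 0,"tx": 0,"ty": 0,"tz": 0.07,"hand": 40},
  {"rx": 0,"ry": 0,"rz": 0,"tx": 0,"ty": 0,"tz": 0,"hand": 40},
  {"rx": 0,"ry": 0,"rz": 0,"tx": 0,"ty": 0,"tz": 0,"hand": 40},
])

```text
time: 13.75
ee_pos: [0.5112, -0.2436, 0.0469]
ee_rot: [-180.0, 0.0, 180.0]
force: [0.3, 0.4, -1.7]
gripper_width: 0.586
gripper_force: 37.2
```

Call:
drive_tool([
  {"rx": 0,"ry": 0,"rz": 0,"tx": 0,"ty": 0,"tz": 0,"hand": 60},
  {"rx": 0,"ry": 0,"rz": 0,"tx": 0,"ty": 0,"tz": 0,"hand": 85},
  {"rx": 0,"ry": 0,"rz": 0,"tx": 0,"ty": 0,"tz": 0,"hand": 85},
  {"rx": 0,"ry": 0,"rz": 0,"tx": 0,"ty": 0,"tz": 0,"hand": 85},
  {"rx": 0,"ry": 0,"rz": 0,"tx": 0,"ty": 0,"tz": -0.4,"hand": 85},
  {"rx": 0,"ry": 0,"rz": 0,"tx": 0,"ty": 0,"tz": -0.8,"hand": 85},
  {"rx": 0,"ry": 0,"rz": 0,"tx": 0,"ty": 0,"tz": -1,"hand": 85},
  {"rx": 0,"ry": 0,"rz": 0,"tx": 0,"ty": 0,"tz": -1,"hand": 85},
  {"rx": 0,"ry": 0,"rz": 0,"tx": 0,"ty": 0,"tz": -0.8,"hand": 85},
  {"rx": 0,"ry": 0,"rz": 0,"tx": 0,"ty": 0,"tz": 0,"hand": 85},
])

```text
time: 14.75
ee_pos: [0.5139, -0.2451, 0.1718]
ee_rot: [-179.7, 0.5, -180.0]
force: [0.8, -0.1, 0.3]
gripper_width: 0.995
gripper_force: 0.0
```

Call:
drive_tool([
  {"rx": 0,"ry": 0,"rz": 0,"tx": -0.2,"ty": -0.6,"tz": 0,"hand": 85},
  {"rx": 0,"ry": 0,"rz": 0,"tx": -0.25,"ty": -0.9,"tz": 0,"hand": 85},
  {"rx": 0,"ry": 0,"rz": 0,"tx": -0.25,"ty": -0.9,"tz": 0,"hand": 85},
  {"rx": 0,"ry": 0,"rz": 0,"tx": -0.25,"ty": -0.9,"tz": 0,"hand": 85},
  {"rx": 0,"ry": 0,"rz": 0,"tx": -0.17,"ty": -0.7,"tz": 0,"hand": 85},
  {"rx": 0,"ry": 0,"rz": 0,"tx": -0.1,"ty": -0.35,"tz": 0,"hand": 85},
  {"rx": 0,"ry": 0,"rz": 0,"tx": 0,"ty": 0,"tz": 0,"hand": 85},
  {"rx": 0,"ry": 0,"rz": 0,"tx": 0,"ty": 0,"tz": 0,"hand": 85},
  {"rx": 0,"ry": 0,"rz": 0,"tx": 0,"ty": 0,"tz": 0,"hand": 85},
])

```text
time: 15.65
ee_pos: [0.547, -0.3727, 0.1661]
ee_rot: [179.9, -0.1, -180.0]
force: [0.2, -0.6, 0.3]
gripper_width: 0.992
gripper_force: 0.0
```

Call:
drive_tool([
  {"rx": 0,"ry": 0,"rz": 0,"tx": 0,"ty": -0.04,"tz": 0.5,"hand": 85},
  {"rx": 0,"ry": 0,"rz": 0,"tx": 0,"ty": 0,"tz": 0.9,"hand": 85},
  {"rx": 0,"ry": 0,"rz": 0,"tx": 0,"ty": 0,"tz": 0.9,"hand": 85},
  {"rx": 0,"ry": 0,"rz": 0,"tx": 0,"ty": 0,"tz": 0.9,"hand": 85},
  {"rx": 0,"ry": 0,"rz": 0,"tx": 0,"ty": 0,"tz": 0.6,"hand": 85},
  {"rx": 0,"ry": 0,"rz": 0,"tx": 0,"ty": 0,"tz": 0.33,"hand": 85},
  {"rx": 0,"ry": 0,"rz": 0,"tx": 0,"ty": 0,"tz": 0.1,"hand": 85},
  {"rx": 0,"ry": 0,"rz": 0,"tx": 0,"ty": 0,"tz": 0,"hand": 60},
  {"rx": 0,"ry": 0,"rz": 0,"tx": 0,"ty": 0,"tz": 0,"hand": 40},
  {"rx": 0,"ry": 0,"rz": 0,"tx": 0,"ty": 0,"tz": 0,"hand": 40},
  {"rx": 0,"ry": 0,"rz": 0,"tx": 0,"ty": 0,"tz": 0,"hand": 40},
  {"rx": 0,"ry": 0,"rz": 0,"tx": 0,"ty": 0,"tz": 0,"hand": 40},
])

```text
time: 16.85
ee_pos: [0.5483, -0.3756, 0.0413]
ee_rot: [-179.9, 0.1, -180.0]
force: [-0.8, 1.7, 6.1]
gripper_width: 0.569
gripper_force: 36.0
```

Call:
drive_tool([
  {"rx": 0,"ry": 0,"rz": 0,"tx": 0,"ty": 0,"tz": -0.4,"hand": 40},
  {"rx": 0,"ry": 0,"rz": 0,"tx": 0,"ty": 0,"tz": -0.7,"hand": 40},
  {"rx": 0,"ry": 0,"rz": 0,"tx": 0,"ty": 0,"tz": -0.7,"hand": 40},
  {"rx": 0,"ry": 0,"rz": 0,"tx": 0,"ty": 0,"tz": -0.6,"hand": 40},
  {"rx": 0,"ry": 0,"rz": 0,"tx": -0.4,"ty": 0.5,"tz": 0,"hand": 40},
  {"rx": 0,"ry": 0,"rz": 0,"tx": -0.6,"ty": 0.8,"tz": 0,"hand": 40},
  {"rx": 0,"ry": 0,"rz": 0,"tx": -0.6,"ty": 0.8,"tz": 0,"hand": 40},
  {"rx": 0,"ry": 0,"rz": 0,"tx": -0.6,"ty": 0.8,"tz": 0,"hand": 40},
  {"rx": 0,"ry": 0,"rz": 0,"tx": -0.5,"ty": 0.5,"tz": 0,"hand": 40},
  {"rx": 0,"ry": 0,"rz": 0,"tx": -0.2,"ty": 0.3,"tz": 0,"hand": 40},
  {"rx": 0,"ry": 0,"rz": 0,"tx": 0,"ty": 0,"tz": 0,"hand": 40},
  {"rx": 0,"ry": 0,"rz": 0,"tx": 0,"ty": 0,"tz": 0,"hand": 40},
])

```text
time: 18.05
ee_pos: [0.6339, -0.2639, 0.1111]
ee_rot: [-180.0, -0.1, -180.0]
force: [-0.9, -0.0, -1.2]
gripper_width: 0.568
gripper_force: 36.4
```

```bash
python3 - <<'E'
from h import *
s=read_camera("side");o=observe();print(o["ee_pos"],o["force"])
cv2.imwrite("pics/c4.png",cv2.resize(s[140:340,230:430],(600,600)))
p=o["ee_pos"]
for d in [(-.026,0,.035),(.026,0,.035),(0,0,0)]: print((proj("side",[p[0]+d[0],p[1]+d[1],p[2]-.0405+d[2]])-[230,140])*3)
E
```

```text
[ 0.63376315 -0.2644506   0.11126308] [-0.38193098 -0.26356585 -1.23435879]
[362.53811266 310.91210442]
[453.44476557 303.85743622]
[402.42485671 358.36250492]
```

View pics/c4.png

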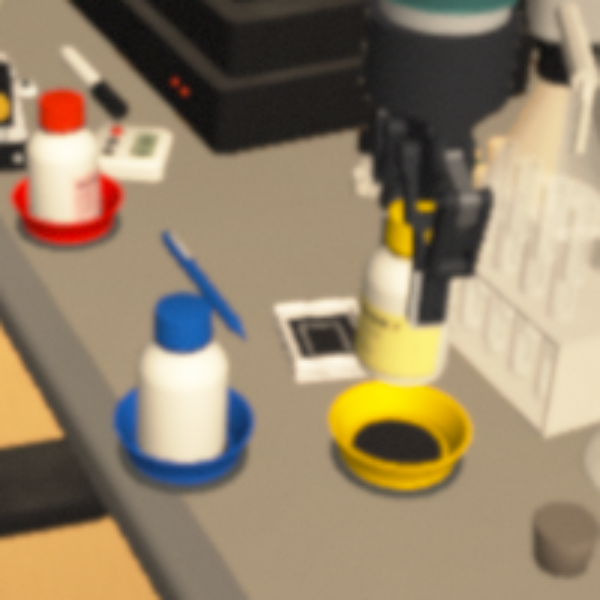

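Blue is upright in its cup. The yellow bottle is held upright over the yellow cup, with edges at crop columns 360–450, so I'll nudge it about 2 mm in +x, then lower it.

Call:
drive_tool([
  {"rx": 0,"ry": 0,"rz": 0,"tx": -0.08,"ty": 0,"tz": 0.3,"hand": 40},
  {"rx": 0,"ry": 0,"rz": 0,"tx": 0,"ty": 0,"tz": 0.5,"hand": 40},
  {"rx": 0,"ry": 0,"rz": 0,"tx": 0,"ty": 0,"tz": 0.5,"hand": 40},
  {"rx": 0,"ry": 0,"rz": 0,"tx": 0,"ty": 0,"tz": 0.3,"hand": 40},
  {"rx": 0,"ry": 0,"rz": 0,"tx": 0,"ty": 0,"tz": 0.2,"hand": 40},
  {"rx": 0,"ry": 0,"rz": 0,"tx": 0,"ty": 0,"tz": 0.15,"hand": 40},
  {"rx": 0,"ry": 0,"rz": 0,"tx": 0,"ty": 0,"tz": 0.1,"hand": 40},
  {"rx": 0,"ry": 0,"rz": 0,"tx": 0,"ty": 0,"tz": 0.07,"hand": 40},
  {"rx": 0,"ry": 0,"rz": 0,"tx": 0,"ty": 0,"tz": 0,"hand": 40},
  {"rx": 0,"ry": 0,"rz": 0,"tx": 0,"ty": 0,"tz": 0,"hand": 40},
])

```text
time: 19.1
ee_pos: [0.6372, -0.2641, 0.0485]
ee_rot: [-180.0, 0.0, -180.0]
force: [-0.1, -0.2, -1.4]
gripper_width: 0.562
gripper_force: 36.4
```

Call:
drive_tool([
  {"rx": 0,"ry": 0,"rz": 0,"tx": 0,"ty": 0,"tz": 0,"hand": 60},
  {"rx": 0,"ry": 0,"rz": 0,"tx": 0,"ty": 0,"tz": 0,"hand": 85},
  {"rx": 0,"ry": 0,"rz": 0,"tx": 0,"ty": 0,"tz": 0,"hand": 85},
  {"rx": 0,"ry": 0,"rz": 0,"tx": 0,"ty": 0,"tz": 0,"hand": 85},
  {"rx": 0,"ry": 0,"rz": 0,"tx": 0,"ty": 0,"tz": -0.4,"hand": 85},
  {"rx": 0,"ry": 0,"rz": 0,"tx": 0,"ty": 0,"tz": -0.8,"hand": 85},
  {"rx": 0,"ry": 0,"rz": 0,"tx": 0,"ty": 0,"tz": -1,"hand": 85},
  {"rx": 0,"ry": 0,"rz": 0,"tx": 0,"ty": 0,"tz": -1,"hand": 85},
  {"rx": 0,"ry": 0,"rz": 0,"tx": 0,"ty": 0,"tz": -0.8,"hand": 85},
  {"rx": 0,"ry": 0,"rz": 0,"tx": 0,"ty": 0,"tz": -0.5,"hand": 85},
])

```text
time: 20.1
ee_pos: [0.6382, -0.2647, 0.1868]
ee_rot: [-179.9, 0.2, -180.0]
force: [1.0, -0.4, 1.2]
gripper_width: 0.989
gripper_force: 0.0
```

Call:
drive_tool([
  {"rx": 0,"ry": 0,"rz": 0,"tx": 0.47,"ty": 0.94,"tz": 0,"hand": 85},
  {"rx": 0,"ry": 0,"rz": 0,"tx": 0.47,"ty": 0.94,"tz": 0,"hand": 85},
  {"rx": 0,"ry": 0,"rz": 0,"tx": 0.47,"ty": 0.94,"tz": 0,"hand": 85},
  {"rx": 0,"ry": 0,"rz": 0,"tx": 0.47,"ty": 0.94,"tz": 0,"hand": 85},
  {"rx": 0,"ry": 0,"rz": 0,"tx": 0.47,"ty": 0.94,"tz": 0,"hand": 85},
  {"rx": 0,"ry": 0,"rz": 0,"tx": 0.47,"ty": 0.94,"tz": 0,"hand": 85},
  {"rx": 0,"ry": 0,"rz": 0,"tx": 0.47,"ty": 0.94,"tz": 0,"hand": 85},
  {"rx": 0,"ry": 0,"rz": 0,"tx": 0.47,"ty": 0.94,"tz": 0,"hand": 85},
  {"rx": 0,"ry": 0,"rz": 0,"tx": 0.47,"ty": 0.94,"tz": 0,"hand": 85},
  {"rx": 0,"ry": 0,"rz": 0,"tx": 0.47,"ty": 0.94,"tz": 0,"hand": 85},
  {"rx": 0,"ry": 0,"rz": 0,"tx": 0.47,"ty": 0.94,"tz": 0,"hand": 85},
  {"rx": 0,"ry": 0,"rz": 0,"tx": 0.47,"ty": 0.94,"tz": 0,"hand": 85},
])

```text
time: 21.3
ee_pos: [0.4667, 0.0754, 0.1832]
ee_rot: [180.0, -0.0, 180.0]
force: [0.7, 0.2, 1.3]
gripper_width: 0.992
gripper_force: 0.0
```

Call:
drive_tool([
  {"rx": 0,"ry": 0,"rz": 0,"tx": 0.47,"ty": 0.94,"tz": 0,"hand": 85},
  {"rx": 0,"ry": 0,"rz": 0,"tx": 0.47,"ty": 0.94,"tz": 0,"hand": 85},
  {"rx": 0,"ry": 0,"rz": 0,"tx": 0.47,"ty": 0.94,"tz": 0,"hand": 85},
  {"rx": 0,"ry": 0,"rz": 0.99,"tx": 0,"ty": 0,"tz": 0,"hand": 60},
  {"rx": 0,"ry": 0,"rz": 0.99,"tx": 0,"ty": 0,"tz": 0,"hand": 60},
  {"rx": 0,"ry": 0,"rz": 0.99,"tx": 0,"ty": 0,"tz": 0,"hand": 60},
  {"rx": 0,"ry": 0,"rz": 0.99,"tx": 0,"ty": 0,"tz": 0,"hand": 60},
  {"rx": 0,"ry": 0,"rz": 0.99,"tx": 0,"ty": 0,"tz": 0,"hand": 60},
  {"rx": 0,"ry": 0,"rz": 0.99,"tx": 0,"ty": 0,"tz": 0,"hand": 60},
  {"rx": 0,"ry": 0,"rz": 0.99,"tx": 0,"ty": 0,"tz": 0,"hand": 60},
  {"rx": 0,"ry": 0,"rz": 0.99,"tx": 0,"ty": 0,"tz": 0,"hand": 60},
  {"rx": 0,"ry": 0,"rz": 0.99,"tx": 0,"ty": 0,"tz": 0,"hand": 60},
])

```text
time: 22.5
ee_pos: [0.4251, 0.1589, 0.1831]
ee_rot: [-180.0, -0.0, 126.3]
force: [0.5, 0.0, 0.5]
gripper_width: 0.704
gripper_force: 0.0
```

Call:
drive_tool([
  {"rx": 0,"ry": 0,"rz": 0.99,"tx": 0,"ty": 0,"tz": 0,"hand": 60},
  {"rx": 0,"ry": 0,"rz": 0.99,"tx": 0,"ty": 0,"tz": 0,"hand": 60},
  {"rx": 0,"ry": 0,"rz": 0.99,"tx": 0,"ty": 0,"tz": 0,"hand": 60},
  {"rx": 0,"ry": 0,"rz": 0.99,"tx": 0,"ty": 0,"tz": 0,"hand": 60},
  {"rx": 0,"ry": 0,"rz": 0.99,"tx": 0,"ty": 0,"tz": 0,"hand": 60},
  {"rx": 0,"ry": 0,"rz": 0.97,"tx": 0,"ty": 0,"tz": 0,"hand": 60},
  {"rx": 0,"ry": 0,"rz": 0,"tx": 0,"ty": 0,"tz": 0,"hand": 60},
  {"rx": 0,"ry": 0,"rz": 0,"tx": 0,"ty": 0,"tz": 0,"hand": 60},
])

```text
time: 23.3
ee_pos: [0.4252, 0.1589, 0.1831]
ee_rot: [-180.0, 0.0, 91.1]
force: [0.0, 0.1, 0.6]
gripper_width: 0.704
gripper_force: 0.0
```

```bash
python3 - <<'E'
from h import *
s=read_camera("side");o=observe();print(o["ee_pos"],o["ee_rot"],o["qpos"])
cv2.imwrite("pics/c5.png",cv2.resize(s[100:300,180:380],(600,600)))
E
```

```text
[0.42527029 0.15893832 0.18307659] [-1.79995091e+02  4.58492578e-04  9.11243627e+01] [ 1.23244711e+01  2.52004969e-01 -2.56888467e+01  6.40640530e+01
  5.03763271e-04  1.01200108e+02]
```

View pics/c5.png

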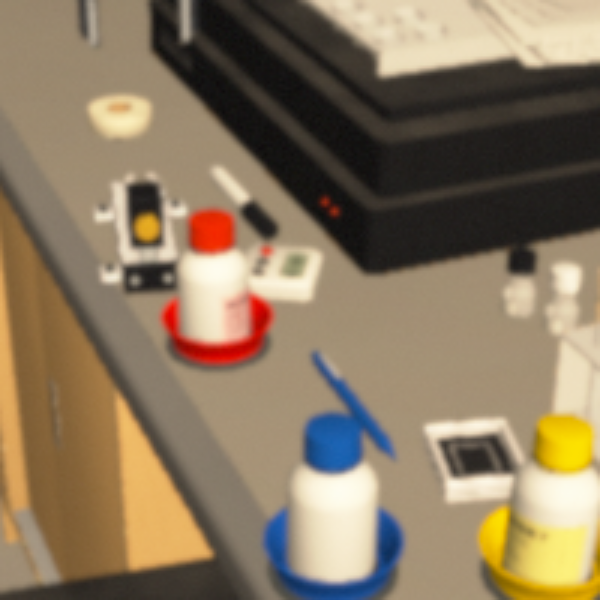

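All three bottles stand upright in their cups. The fingertips straddle the clip, at crop (90,25) and (190,20). Now I'll descend and grip the clip.

Call:
drive_tool([
  {"rx": 0,"ry": 0,"rz": 0,"tx": 0,"ty": -0.06,"tz": 0.5,"hand": 60},
  {"rx": 0,"ry": 0,"rz": 0,"tx": 0,"ty": 0,"tz": 0.9,"hand": 60},
  {"rx": 0,"ry": 0,"rz": 0,"tx": 0,"ty": 0,"tz": 1,"hand": 60},
  {"rx": 0,"ry": 0,"rz": 0,"tx": 0,"ty": 0,"tz": 1,"hand": 60},
  {"rx": 0,"ry": 0,"rz": 0,"tx": 0,"ty": 0,"tz": 0.9,"hand": 60},
  {"rx": 0,"ry": 0,"rz": 0,"tx": 0,"ty": 0,"tz": 0.5,"hand": 60},
  {"rx": 0,"ry": 0,"rz": 0,"tx": 0,"ty": 0,"tz": 0.2,"hand": 60},
  {"rx": 0,"ry": 0,"rz": 0,"tx": 0,"ty": 0,"tz": 0,"hand": 60},
  {"rx": 0,"ry": 0,"rz": 0,"tx": 0,"ty": 0,"tz": 0,"hand": 45},
  {"rx": 0,"ry": 0,"rz": 0,"tx": 0,"ty": 0,"tz": 0,"hand": 35},
  {"rx": 0,"ry": 0,"rz": 0,"tx": 0,"ty": 0,"tz": 0,"hand": 35},
  {"rx": 0,"ry": 0,"rz": 0,"tx": 0,"ty": 0,"tz": 0,"hand": 35},
], newtons=30)

```text
time: 24.55
ee_pos: [0.4242, 0.1591, 0.0337]
ee_rot: [179.9, -0.0, 91.0]
force: [0.5, 0.3, -0.3]
gripper_width: 0.408
gripper_force: 0.0
```

Call:
drive_tool([
  {"rx": 0,"ry": 0,"rz": 0,"tx": 0,"ty": 0,"tz": 0,"hand": 30},
  {"rx": 0,"ry": 0,"rz": 0,"tx": 0,"ty": 0,"tz": 0,"hand": 25},
  {"rx": 0,"ry": 0,"rz": 0,"tx": 0,"ty": 0,"tz": 0,"hand": 20},
  {"rx": 0,"ry": 0,"rz": 0,"tx": 0,"ty": 0,"tz": 0,"hand": 15},
  {"rx": 0,"ry": 0,"rz": 0,"tx": 0,"ty": 0,"tz": 0,"hand": 15},
  {"rx": 0,"ry": 0,"rz": 0,"tx": 0,"ty": 0,"tz": 0,"hand": 15},
])

```text
time: 25.15
ee_pos: [0.4235, 0.159, 0.0333]
ee_rot: [-180.0, -0.0, 91.0]
force: [-2.0, -0.3, 5.2]
gripper_width: 0.326
gripper_force: 32.6
```

Call:
drive_tool([
  {"rx": 0,"ry": 0,"rz": 0,"tx": 0,"ty": 0,"tz": -0.04,"hand": 15},
  {"rx": 0,"ry": 0,"rz": 0,"tx": 0,"ty": 0,"tz": 0,"hand": 15},
  {"rx": 0,"ry": 0,"rz": 0,"tx": 0.2,"ty": 0,"tz": 0,"hand": 15},
  {"rx": 0,"ry": 0,"rz": 0,"tx": 0.3,"ty": 0,"tz": 0,"hand": 15},
  {"rx": 0,"ry": 0,"rz": 0,"tx": 0.3,"ty": 0,"tz": 0,"hand": 15},
  {"rx": 0,"ry": 0,"rz": 0,"tx": 0.2,"ty": 0,"tz": 0,"hand": 15},
  {"rx": 0,"ry": 0,"rz": 0,"tx": 0,"ty": 0,"tz": 0,"hand": 15},
  {"rx": 0,"ry": 0,"rz": 0,"tx": 0,"ty": 0,"tz": 0,"hand": 15},
  {"rx": 0,"ry": 0,"rz": 0,"tx": 0,"ty": 0,"tz": 0,"hand": 15},
])

```text
time: 26.05
ee_pos: [0.4229, 0.1888, 0.0342]
ee_rot: [-180.0, 0.0, 91.0]
force: [0.1, 0.4, -1.1]
gripper_width: 0.322
gripper_force: 32.0
```

Free sliding with no lateral force, so I'll continue.

Call:
drive_tool([
  {"rx": 0,"ry": 0,"rz": 0,"tx": 0.3,"ty": 0,"tz": 0,"hand": 15},
  {"rx": 0,"ry": 0,"rz": 0,"tx": 0.4,"ty": 0,"tz": 0,"hand": 15},
  {"rx": 0,"ry": 0,"rz": 0,"tx": 0.4,"ty": 0,"tz": 0,"hand": 15},
  {"rx": 0,"ry": 0,"rz": 0,"tx": 0.3,"ty": 0,"tz": 0,"hand": 15},
  {"rx": 0,"ry": 0,"rz": 0,"tx": 0.1,"ty": 0,"tz": 0,"hand": 15},
  {"rx": 0,"ry": 0,"rz": 0,"tx": 0,"ty": 0,"tz": 0,"hand": 15},
  {"rx": 0,"ry": 0,"rz": 0,"tx": 0,"ty": 0,"tz": 0,"hand": 15},
])

```text
time: 26.75
ee_pos: [0.4221, 0.234, 0.0341]
ee_rot: [-180.0, 0.0, 91.0]
force: [0.7, -0.4, -0.8]
gripper_width: 0.324
gripper_force: 31.9
```

Call:
drive_tool([
  {"rx": 0,"ry": 0,"rz": 0,"tx": 0.3,"ty": 0,"tz": 0,"hand": 15},
  {"rx": 0,"ry": 0,"rz": 0,"tx": 0.4,"ty": 0,"tz": 0,"hand": 15},
  {"rx": 0,"ry": 0,"rz": 0,"tx": 0.4,"ty": 0,"tz": 0,"hand": 15},
  {"rx": 0,"ry": 0,"rz": 0,"tx": 0.3,"ty": 0,"tz": 0,"hand": 15},
  {"rx": 0,"ry": 0,"rz": 0,"tx": 0.1,"ty": 0,"tz": 0,"hand": 15},
  {"rx": 0,"ry": 0,"rz": 0,"tx": 0,"ty": 0,"tz": 0,"hand": 15},
  {"rx": 0,"ry": 0,"rz": 0,"tx": 0,"ty": 0,"tz": 0,"hand": 15},
])

```text
time: 27.45
ee_pos: [0.4214, 0.279, 0.0342]
ee_rot: [-180.0, 0.0, 91.0]
force: [-0.2, -0.1, -1.4]
gripper_width: 0.322
gripper_force: 31.9
```

Call:
drive_tool([
  {"rx": 0,"ry": 0,"rz": 0,"tx": 0.3,"ty": 0,"tz": 0,"hand": 15},
  {"rx": 0,"ry": 0,"rz": 0,"tx": 0.4,"ty": 0,"tz": 0,"hand": 15},
  {"rx": 0,"ry": 0,"rz": 0,"tx": 0.4,"ty": 0,"tz": 0,"hand": 15},
  {"rx": 0,"ry": 0,"rz": 0,"tx": 0.3,"ty": 0,"tz": 0,"hand": 15},
  {"rx": 0,"ry": 0,"rz": 0,"tx": 0.15,"ty": 0,"tz": 0,"hand": 15},
  {"rx": 0,"ry": 0,"rz": 0,"tx": 0,"ty": 0,"tz": 0,"hand": 15},
  {"rx": 0,"ry": 0,"rz": 0,"tx": 0,"ty": 0,"tz": 0,"hand": 15},
  {"rx": 0,"ry": 0,"rz": 0,"tx": 0,"ty": 0,"tz": -0.2,"hand": 15},
  {"rx": 0,"ry": 0,"rz": 0,"tx": 0,"ty": 0,"tz": -0.4,"hand": 15},
  {"rx": 0,"ry": 0,"rz": 0,"tx": 0,"ty": 0,"tz": -0.4,"hand": 15},
  {"rx": 0,"ry": 0,"rz": 0,"tx": 0,"ty": 0,"tz": -0.2,"hand": 15},
  {"rx": 0,"ry": 0,"rz": 0,"tx": 0,"ty": 0,"tz": 0,"hand": 15},
])

```text
time: 28.65
ee_pos: [0.422, 0.3261, 0.0722]
ee_rot: [179.8, -0.1, 91.0]
force: [0.5, 0.9, -1.6]
gripper_width: 0.326
gripper_force: 31.9
```

```bash
python3 - <<'E'
from h import *
s=read_camera("side");t=read_camera("top");o=observe();print(o["ee_pos"],o["ee_rot"],o["force"])
cv2.imwrite("pics/c6.png",np.hstack([cv2.resize(s[110:210,180:280],(400,400),interpolation=2),cv2.resize(t[200:300,90:190],(400,400),interpolation=2)]))
p=o["ee_pos"]
for h in (0,-.027): print((proj("side",p+[0,0,h])-[180,110])*4, (proj("top",p+[0,0,h])-[90,200])*4)
E
```

```text
[0.42081914 0.32543889 0.0706345 ] [ 1.79959865e+02 -2.29335958e-02  9.10126930e+01] [ 0.07818846  0.09183334 -1.88866141]
[175.36976119  96.96291299] [ 91.99422721 224.20210927]
[177.61898662 134.8908255 ] [108.18368951 224.91873414]
```

View pics/c6.png

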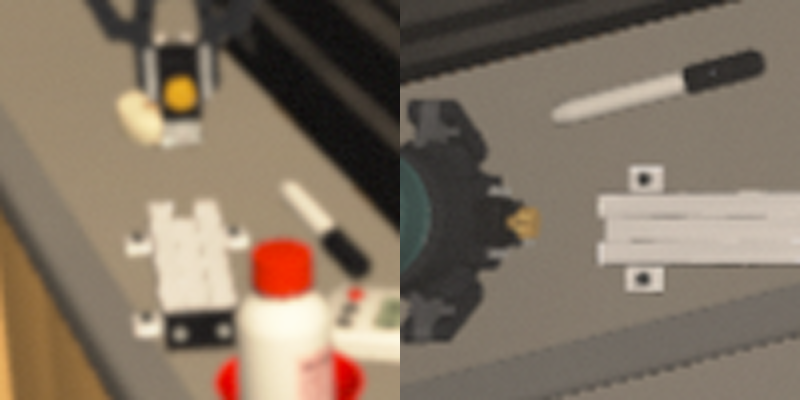

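The clip is out and held with its foot hanging level, at side crop (180,133). The thumbscrew tip is at top-crop column 540, which I'll use to get the clip's offset along its length.

```bash
python3 - <<'E'
from h import *
t=read_camera("top"); o=observe(); p=o["ee_pos"]; print(p)
h=cv2.cvtColor(t,cv2.COLOR_BGR2HSV)[240:270,105:135]
m=(h[...,0]>8)&(h[...,0]<28)&(h[...,1]>110)
ys,xs=np.where(m); print(xs.min()+105,xs.max()+105,ys.mean()+240,m.sum())
for z in(.075,.085): print(z,atz("top",(xs.max()+105.5,ys.mean()+240),z))
# same for original picture, clip in rail
h=cv2.cvtColor(cv2.imread("pics/top0.png"),cv2.COLOR_BGR2HSV)[245:270,180:210]
m=(h[...,0]>8)&(h[...,0]<28)&(h[...,1]>110)
ys,xs=np.where(m); print(xs.min()+180,xs.max()+180,ys.mean()+245); print([atz("top",(xs.max()+180.5,ys.mean()+245),z) for z in(.037,.047)])
E
```

```text
[0.42046863 0.32525974 0.07018477]
117 124 255.0681818181818 44
0.075 [0.42336581 0.29686781 0.075     ]
0.085 [0.42322133 0.29347789 0.085     ]
192 197 256.0
[array([0.42359389, 0.13179206, 0.037     ]), array([0.42345228, 0.12999205, 0.047     ])]
```

Call:
drive_tool([
  {"rx": 0,"ry": 0,"rz": 0.12,"tx": 0,"ty": 0,"tz": -0.6,"hand": 15},
  {"rx": 0,"ry": 0,"rz": 0,"tx": 0,"ty": 0,"tz": -0.9,"hand": 15},
  {"rx": 0,"ry": 0,"rz": 0,"tx": 0,"ty": 0,"tz": -0.9,"hand": 15},
  {"rx": 0,"ry": 0,"rz": 0,"tx": 0,"ty": 0,"tz": -0.9,"hand": 15},
  {"rx": 0,"ry": 0,"rz": 0,"tx": 0,"ty": 0,"tz": -0.7,"hand": 15},
  {"rx": 0,"ry": 0,"rz": 0,"tx": 0,"ty": 0,"tz": -0.3,"hand": 15},
  {"rx": 0,"ry": 0,"rz": 0,"tx": -0.3,"ty": 0,"tz": 0,"hand": 15},
  {"rx": 0,"ry": 0,"rz": 0,"tx": -0.6,"ty": 0,"tz": 0,"hand": 15},
  {"rx": 0,"ry": 0,"rz": 0,"tx": -0.8,"ty": 0,"tz": 0,"hand": 15},
  {"rx": 0,"ry": 0,"rz": 0,"tx": -0.8,"ty": 0,"tz": 0,"hand": 15},
  {"rx": 0,"ry": 0,"rz": 0,"tx": -0.8,"ty": 0,"tz": 0,"hand": 15},
  {"rx": 0,"ry": 0,"rz": 0,"tx": -0.8,"ty": 0,"tz": 0,"hand": 15},
])

```text
time: 30.0
ee_pos: [0.4195, 0.2005, 0.197]
ee_rot: [-179.8, 0.1, 90.3]
force: [0.3, -0.6, -0.9]
gripper_width: 0.318
gripper_force: 31.9
```

Call:
drive_tool([
  {"rx": 0,"ry": 0,"rz": 0,"tx": -0.8,"ty": 0,"tz": 0,"hand": 15},
  {"rx": 0,"ry": 0,"rz": 0,"tx": -0.8,"ty": 0,"tz": 0,"hand": 15},
  {"rx": 0,"ry": 0,"rz": 0,"tx": -0.8,"ty": 0,"tz": 0,"hand": 15},
  {"rx": 0,"ry": 0,"rz": 0,"tx": -0.8,"ty": 0,"tz": 0,"hand": 15},
  {"rx": 0,"ry": 0,"rz": 0,"tx": -0.8,"ty": 0,"tz": 0,"hand": 15},
  {"rx": 0,"ry": 0,"rz": 0,"tx": -0.8,"ty": 0,"tz": 0,"hand": 15},
  {"rx": 0,"ry": 0,"rz": 0,"tx": -0.8,"ty": 0.1,"tz": 0,"hand": 15},
  {"rx": 0,"ry": 0,"rz": 0,"tx": -0.8,"ty": 0.3,"tz": 0,"hand": 15},
  {"rx": 0,"ry": 0,"rz": 0,"tx": -0.8,"ty": 0.5,"tz": 0,"hand": 15},
  {"rx": 0,"ry": 0,"rz": 0,"tx": -0.7,"ty": 0.7,"tz": 0,"hand": 15},
  {"rx": 0,"ry": 0,"rz": 0,"tx": -0.6,"ty": 0.8,"tz": 0,"hand": 15},
  {"rx": 0,"ry": 0,"rz": 0,"tx": -0.5,"ty": 0.8,"tz": 0,"hand": 15},
])

```text
time: 31.2
ee_pos: [0.5176, -0.0684, 0.1969]
ee_rot: [-179.8, -0.0, 90.2]
force: [0.8, 0.8, -0.0]
gripper_width: 0.326
gripper_force: 31.9
```

Call:
drive_tool([
  {"rx": 0,"ry": 0,"rz": 0,"tx": -0.6,"ty": 0.8,"tz": 0,"hand": 15},
  {"rx": 0,"ry": 0,"rz": 0,"tx": -0.6,"ty": 0.7,"tz": 0,"hand": 15},
  {"rx": 0,"ry": 0,"rz": 0,"tx": -0.6,"ty": 0.7,"tz": 0,"hand": 15},
  {"rx": 0,"ry": 0,"rz": 0,"tx": -0.5,"ty": 0.6,"tz": 0,"hand": 15},
  {"rx": 0,"ry": 0,"rz": 0,"tx": -0.35,"ty": 0.4,"tz": 0,"hand": 15},
  {"rx": 0,"ry": 0,"rz": 0,"tx": -0.18,"ty": 0.18,"tz": 0,"hand": 15},
  {"rx": 0,"ry": 0,"rz": 0,"tx": 0,"ty": 0,"tz": 0.5,"hand": 15},
  {"rx": 0,"ry": 0,"rz": 0,"tx": 0,"ty": 0,"tz": 1,"hand": 15},
  {"rx": 0,"ry": 0,"rz": 0,"tx": 0,"ty": 0,"tz": 1,"hand": 15},
  {"rx": 0,"ry": 0,"rz": 0,"tx": 0,"ty": 0,"tz": 0.7,"hand": 15},
  {"rx": 0,"ry": 0,"rz": 0,"tx": 0,"ty": 0,"tz": 0.3,"hand": 15},
  {"rx": 0,"ry": 0,"rz": 0,"tx": 0,"ty": 0,"tz": 0,"hand": 15},
])

```text
time: 32.4
ee_pos: [0.6177, -0.1502, 0.0915]
ee_rot: [-179.7, -0.1, 90.3]
force: [0.4, -0.7, -1.3]
gripper_width: 0.323
gripper_force: 31.9
```

```bash
python3 - <<'E'
from h import *
s=read_camera("side");t=read_camera("top");o=observe();print(o["ee_pos"],o["ee_rot"],o["force"])
cv2.imwrite("pics/c7.png",np.hstack([cv2.resize(s[180:280,290:390],(400,400),interpolation=2),cv2.resize(t[120:220,270:370],(400,400),interpolation=2)]))
E
```

```text
[ 0.62048133 -0.1512563   0.09459447] [1.79983234e+02 5.28464043e-03 9.03178768e+01] [-0.28797916  0.03728984 -1.25234853]
```

View pics/c7.png

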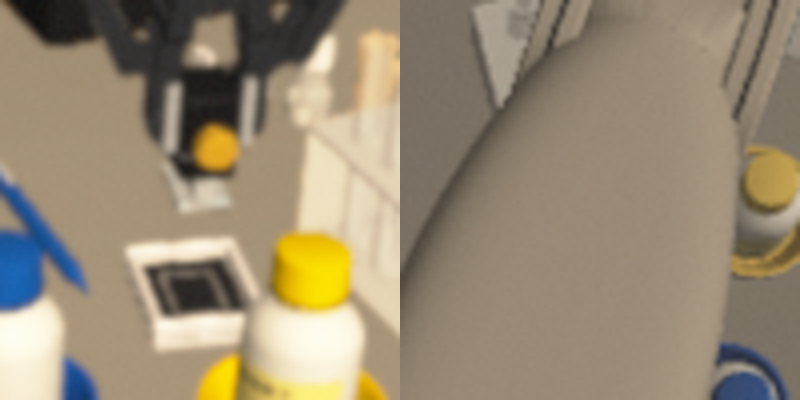

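The clip is held over the dock. The near end of its foot is centred at about side crop (206,209). I'll compare that with the outline.

```bash
python3 - <<'E'
from h import *
for c in [(183,212),(230,207)]: print(atz("side",(290+c[0]/4-.4,180+c[1]/4-.4),.0673).round(4))
# brass tip at clip z~?: block face near bottom edge
for y in(.155,.151,.147): print(y,[((proj("side",[.6205+dx,y-.018,.0673])-[290,180])*4).round(0).tolist() for dx in(-.0125,.0125)])
E
```

```text
[ 0.6058 -0.1716  0.0673]
[ 0.6284 -0.1704  0.0673]
0.155 [[65.0, -73.0], [107.0, -75.0]]
0.151 [[67.0, -70.0], [108.0, -72.0]]
0.147 [[68.0, -67.0], [109.0, -70.0]]
```

Call:
drive_tool([
  {"rx": 0,"ry": 0,"rz": 0,"tx": 0.05,"ty": 0.03,"tz": 0.3,"hand": 15},
  {"rx": 0,"ry": 0,"rz": 0,"tx": 0,"ty": 0,"tz": 0.5,"hand": 15},
  {"rx": 0,"ry": 0,"rz": 0,"tx": 0,"ty": 0,"tz": 0.5,"hand": 15},
  {"rx": 0,"ry": 0,"rz": 0,"tx": 0,"ty": 0,"tz": 0.3,"hand": 15},
  {"rx": 0,"ry": 0,"rz": 0,"tx": 0,"ty": 0,"tz": 0.2,"hand": 15},
  {"rx": 0,"ry": 0,"rz": 0,"tx": 0,"ty": 0,"tz": 0.12,"hand": 15},
  {"rx": 0,"ry": 0,"rz": 0,"tx": 0,"ty": 0,"tz": 0.08,"hand": 15},
  {"rx": 0,"ry": 0,"rz": 0,"tx": 0,"ty": 0,"tz": 0.04,"hand": 15},
  {"rx": 0,"ry": 0,"rz": 0,"tx": 0,"ty": 0,"tz": 0,"hand": 15},
  {"rx": 0,"ry": 0,"rz": 0,"tx": 0,"ty": 0,"tz": 0,"hand": 15},
  {"rx": 0,"ry": 0,"rz": 0,"tx": 0,"ty": 0,"tz": 0,"hand": 15},
])

```text
time: 33.6
ee_pos: [0.6218, -0.15, 0.0335]
ee_rot: [180.0, 0.0, 90.3]
force: [-0.4, 0.0, -1.6]
gripper_width: 0.324
gripper_force: 31.9
```

Call:
drive_tool([
  {"rx": 0,"ry": 0,"rz": 0,"tx": 0,"ty": 0,"tz": 0.03,"hand": 15},
  {"rx": 0,"ry": 0,"rz": 0,"tx": 0,"ty": 0,"tz": 0,"hand": 15},
  {"rx": 0,"ry": 0,"rz": 0,"tx": 0,"ty": 0,"tz": 0,"hand": 15},
  {"rx": 0,"ry": 0,"rz": 0,"tx": 0,"ty": 0,"tz": 0,"hand": 30},
  {"rx": 0,"ry": 0,"rz": 0,"tx": 0,"ty": 0,"tz": 0,"hand": 40},
  {"rx": 0,"ry": 0,"rz": 0,"tx": 0,"ty": 0,"tz": 0,"hand": 60},
  {"rx": 0,"ry": 0,"rz": 0,"tx": 0,"ty": 0,"tz": 0,"hand": 60},
  {"rx": 0,"ry": 0,"rz": 0,"tx": 0,"ty": 0,"tz": 0,"hand": 60},
  {"rx": 0,"ry": 0,"rz": 0,"tx": 0,"ty": 0,"tz": -0.4,"hand": 60},
  {"rx": 0,"ry": 0,"rz": 0,"tx": 0,"ty": 0,"tz": -0.8,"hand": 60},
  {"rx": 0,"ry": 0,"rz": 0,"tx": 0,"ty": 0,"tz": -1,"hand": 60},
  {"rx": 0,"ry": 0,"rz": 0,"tx": 0,"ty": 0,"tz": -1,"hand": 60},
])

```text
time: 34.8
ee_pos: [0.6212, -0.1499, 0.1297]
ee_rot: [-180.0, -0.0, 90.3]
force: [0.6, 0.1, -0.2]
gripper_width: 0.698
gripper_force: 0.0
```

Call:
drive_tool([
  {"rx": 0,"ry": 0,"rz": 0,"tx": 0,"ty": 0,"tz": -1,"hand": 60},
  {"rx": 0,"ry": 0,"rz": 0,"tx": 0,"ty": 0,"tz": -1,"hand": 60},
  {"rx": 0,"ry": 0,"rz": 0,"tx": 0,"ty": -0.8,"tz": 0,"hand": 60},
  {"rx": 0,"ry": 0,"rz": 0,"tx": 0.4,"ty": -0.9,"tz": 0,"hand": 60},
  {"rx": 0,"ry": 0,"rz": 0,"tx": 0.9,"ty": -0.9,"tz": 0,"hand": 60},
  {"rx": 0,"ry": 0,"rz": 0,"tx": 0.9,"ty": -0.9,"tz": 0,"hand": 60},
  {"rx": 0,"ry": 0,"rz": 0,"tx": 0.9,"ty": -0.9,"tz": 0,"hand": 60},
  {"rx": 0,"ry": 0,"rz": 0,"tx": 0.9,"ty": -0.8,"tz": 0,"hand": 60},
  {"rx": 0,"ry": 0,"rz": 0,"tx": 0.9,"ty": 0,"tz": 0,"hand": 60},
  {"rx": 0,"ry": 0,"rz": 0,"tx": 0.9,"ty": 0,"tz": 0,"hand": 60},
  {"rx": 0,"ry": 0,"rz": 0,"tx": 0.9,"ty": 0,"tz": 0,"hand": 60},
  {"rx": 0,"ry": 0,"rz": 0,"tx": 0,"ty": 0,"tz": 0,"hand": 60},
])

```text
time: 36.0
ee_pos: [0.4642, 0.0524, 0.1892]
ee_rot: [179.9, -0.0, 90.5]
force: [-1.2, -0.8, 0.2]
gripper_width: 0.702
gripper_force: 0.0
```

```bash
python3 - <<'E'
from h import *
s=read_camera("side");t=read_camera("top")
cv2.imwrite("pics/c8.png",np.hstack([cv2.resize(s[160:320,225:385],(400,400),interpolation=2),cv2.resize(t[150:260,270:380],(400,400),interpolation=2)]))
E
```

```text
(no output)
```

View pics/c8.png

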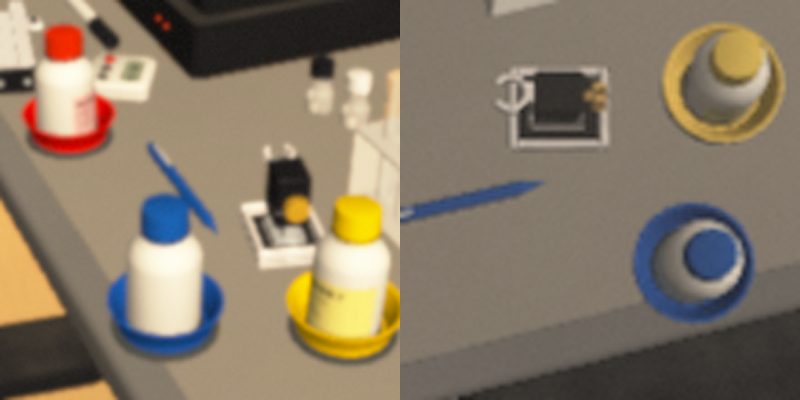

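The clip stands upright in the tray at top crop (560,95), lengthwise as asked, and the bottles are upright in their cups. I'll check numerically that the bottles are fully down (cap top at z ≈ 104 mm).

```bash
cat > v.py <<'E'
from fit import *
for n in("top","side"): read_camera(n)
for t,g in {"bottle_red":(.467,.027),"bottle_yellow":(.636,-.264),"bottle_blue":(.512,-.243)}.items():
    ms={}
    for n in("top","side"):
        e=proj(n,[*g,.06]); r=[x for x in trace(n,t) if np.linalg.norm(np.array(x["centre"])*[560,420]-e)<40]
        if r: ms[n]=r[0]["mask"]
    P=[cyl(.026,.024,.026,.07)]+B[1:]  # part above the rim
    if len(ms)==2:
        p,c=fit(ms,P,[*g,.006,0],[0,1,2]); print(t,(p[:3]*1000).round(1),round(c,3))
    else: print(t,list(ms))
    for n,m in ms.items():
        ys,xs=np.where(m); s=sil(n,B,[*g,.006,0]); Y,X=np.where(s); print("  ",n,"top row",ys.min(),Y.min()/S, "cols",xs.min(),xs.max(),X.min()/S,X.max()/S)
ms={n:trace(n,"clip")[:1] for n in("top","side")}
D=[box(-.017,.017,-.014,.014,.015,.060),box(-.018,.018,-.0125,.0125,0,.0045)]
print({n:(np.array(r[0]["centre"])*[560,420]).round(1) for n,r in ms.items() if r}, proj("top",[.6195,-.151,.045]),proj("side",[.6195,-.151,.045]))
print(observe()["ee_pos"],observe()["time"])
E
python3 v.py
```

```text
bottle_red [464.5  24.   -4.7] 0.146
   top top row 229 227.25 cols 233 252 228.75 252.75
   side top row 170 168.5 cols 239 263 239.5 264.0
bottle_yellow [ 636.  -263.1   -7.1] 0.107
   top top row 159 158.25 cols 348 371 347.75 373.75
   side top row 238 237.75 cols 348 380 347.5 381.5
bottle_blue [ 510.3 -243.    -9.6] 0.121
   top top row 211 209.5 cols 341 363 339.5 365.25
   side top row 237 236.25 cols 275 305 276.5 307.25
{'top': array([313.1, 178.7]), 'side': array([339.1, 238.3])} [314.20630293 177.20943564] [339.17400952 235.94930815]
[0.46438199 0.04988384 0.18804834] 36.6
```

```bash
python3 -c "
from rig import *
print(close_job())"
```

```text
the job is handed in; nothing more can be done
None
```

The job is handed in: all three bottles stand upright and fully down in the cups of their cap colours, and the clip stands on its foot lengthwise in the white tray, with the gripper open and clear of everything at about 37 s.

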